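Draw a dot-blot template down flat with its four thumbscrews

TASK

Close the blotting manifold: tighten the four thumbscrews of the white 96-well template clockwise, crisscross from corner to opposite corner and a little at a time - a first round of a sixth of a turn or so on every screw, then a second round to finger-tight - so that the template never tips more than about a degree and ends flat, fully home on its four landings. Every screw must end snug, but do not overtighten, the acrylic cracks; leave everything else on the bench alone.

Things in the scene. Friction and masses are not known exactly. Their poses are not given: they have to be found in the camera images.
- manifold: Dot-blot vacuum manifold, fixed to the bench: grey block 146 (its x) by 190 (its y) mm, top face 40 mm up, with a white stopcock and hose barb on its +x side (out to 125 mm from the centre). Origin: centre of the underside, z up. A landing 8 mm high, 24 mm across, stands round each of its four threaded holes; a black rubber gasket lies between them.
- template_top (a point): Centre of the top face of the white sample template, a rigid acrylic plate 126 x 172 x 14 mm with 96 small wells, axes as the manifold's, z its normal. It can only sink and tip. At the start it floats on the gasket, top about 65 mm above the bench; it must sink about 3 mm until its corners sit on the landings.
- template: The same white template as a body; origin 7 mm below its top centre. The gasket under it pushes back weakly, about 5 N per mm in all, and the template tips easily when pulled down at one corner.
- screw_a: Thumbscrew at the near left corner, x -48, y +70 mm in the manifold's frame (near = its -x, left = its +y). The four are alike: knurled steel knob 24 mm across and 24 mm high with a slot across its top, origin at the knob's centre, z up; its x axis turns with it. Under it a 12 mm collar bears on the template (knob centre then 24 mm above the template's top).
- screw_b: Thumbscrew at the near right corner, x -48, y -70 mm in the manifold's frame (near = its -x, left = its +y). All four: clockwise from above tightens; quick thread, 12 mm down per turn (1.9 mm per rad), so the knob sinks as it turns. At the start each collar hangs 0.3 to 1.1 mm above the template, each differently.
- screw_c: Thumbscrew at the far right corner, x +48, y -70 mm in the manifold's frame (near = its -x, left = its +y). All four: turning takes about 0.05 N m free, 0.07 against the gasket, and once the corner has landed it stiffens within a few degrees: snug at 0.1 to 0.2 N m, overtightened from about 0.3 N m.
- screw_d: Thumbscrew at the far left corner, x +48, y +70 mm in the manifold's frame (near = its -x, left = its +y). All four: from its start a screw needs 1.7 to 2.3 rad to be snug. Pinched with only 8 to 11 N the fingers slip round the knob when it is snug; a hard grip (20 N and more) does not slip and overtightens. A released screw stays put.
- well_plate: 96-well microplate, 128 x 86 x 15 mm, clear, flat on the bench right of the manifold. Origin: underside centre. Bystander: leave it alone.
- forceps: Steel flat-tip forceps, 122 mm long, 10 mm high, lying left of the manifold. Origin: underside centre. Bystander: leave it alone.
- marker: Marker pen, 137 mm long, 13 mm thick, lying in front of the manifold. Origin: underside centre. Bystander: leave it alone.
- tube_rack: White tube rack, 100 x 200 x 45 mm, at the left of the bench. Origin: underside centre. Bystander: leave it alone.

How it is judged:
On the way:
1. first round done: every screw has been turned in by at least 0.8 mm while the template is still above its landings (sunk less than 2.5 mm) (distance of each of screw_a, screw_b, screw_c, screw_d from where it was at the start of the episode above 0.0008 m and distance of template_top from where it was at the start of the episode below 0.0025 m), for 0.1 s.
At the end, for the whole second after the job is handed in: The template lies flat (within 0.006 rad of level) and at least 2.2 mm below its start, on its landings; each of the four screws presses on it with 8 to 40 N (snug) (contact force between screw_a and template between 8 and 40 N and contact force between screw_b and template between 8 and 40 N and contact force between screw_c and template between 8 and 40 N and contact force between screw_d and template between 8 and 40 N and angle between template_top's own z axis and vertical below 0.006 rad and distance of template_top from where it was at the start of the episode above 0.0022 m); the robot touches nothing.
It fails at once if not crisscross: two neighbouring screws were both run down more than 1 mm deeper than both of the others ((z of each of screw_a, screw_b in the frame of screw_c below -0.001 m and z of each of screw_a, screw_b in the frame of screw_d below -0.001 m) or (z of each of screw_b, screw_c in the frame of screw_d below -0.001 m and z of each of screw_b, screw_c in the frame of screw_a below -0.001 m) or (z of each of screw_c, screw_d in the frame of screw_a below -0.001 m and z of each of screw_c, screw_d in the frame of screw_b below -0.001 m) or (z of each of screw_d, screw_a in the frame of screw_b below -0.001 m and z of each of screw_d, screw_a in the frame of screw_c below -0.001 m)).
It fails at once if the template was tipped more than 1 degree (0.0175 rad) out of level (angle between template_top's own z axis and vertical above 0.0175 rad).
It fails at once if a screw was overtightened: it pressed on the template with more than 40 N (contact force between any of screw_a, screw_b, screw_c, screw_d and template above 40 N).
It fails at once if a bystander was moved more than 20 mm (distance of any of well_plate, forceps, marker, tube_rack from where it was at the start of the episode above 0.02 m).
It also fails if it takes over 72 s, if anything falls off the work surface, if the arm or the gripper's body presses on something with over 40 N, if the wrist force passes 120 N, or if a joint passes its speed limit or range.

ROBOT

A 6-joint arm with a two-finger parallel gripper is mounted at the origin on the work surface. World frame = base frame: x ahead of the robot, y to its left, z up, the work surface at z = 0. Lengths are in m, angles in rad, forces in N, time in s.
With the tool pointing down it reaches from about 0.375 to 0.9 m from the base axis. Payload 3.1 kg.
Tool frame: the origin (TCP) lies between the finger pads; the fingertips stand 22 mm ahead of it and the grasp point (between the pads) lies 3 mm ahead of it; z points along the fingers, y is the direction in which the jaws open and shut (so a half turn about z gives the same grasp; the last joint's range is limited). The gripper opens to 87 mm and grips with 3 to 60 N. Pads are 19 mm wide; open, the fingers measure 117 mm over their backs; the gripper's body (75 mm by 190 mm) begins 51 mm behind the grasp point.
Start: joints at [-1.526, 0.527, 1.433, -0, 1.181, -0.178], TCP at [0.138, -0.61, 0.218] pointing down, gripper open.
Joint ranges: [-3.08, 3.08], [-0.75, 2.2], [0.22, 2.44], [-1.43, 4.57], [0, 2.65], [-2.85, 2.85]. Speed limits (rad/s): [2.79, 2.79, 3.14, 3.14, 3.14, 3.14].

INTERFACE

Orientations are given as a unit quaternion [x, y, z, w].
In Python, from rig import get_obs, camera, get_calibration, hand_in, search_frame gives the robot as it stands.
- The arm moves only by the shell command python3 -m jog 'ROWS' [FORCE]. ROWS is JSON, a list of rows, each an object with "grip": the closure in counts, from 0 (fully open) to 255 (shut); "travel": the shift along the world's x, y, z in cm, a list of three; "twist": the turn about the world's z in degrees. A call has 1 to 8 rows; each row shifts and turns the commanded pose from where the row before left it; what a row does not reach is not made up. A row lasts 1/10 s, in which the tool goes at most 50 mm and 8.59 degrees, less where a joint would pass 70% of its speed; a pose out of reach is approached as far as the arm can. A call is refused whole if a number of a shift passes 5 or a number of a turn 8.59, either way. A call with a gripper value outside its range is refused whole. The fingers move at their own pace and stop on an object; FORCE is the grip in N (left out, the last holds). Time passes only in rows, so rows that do not move let the fingers close. It gives the time, the measured TCP pose, the force and the opening at its end, in the units of the state.
- get_obs(): the state, without advancing time (a new reading comes with each control period).
- camera(name): name is "scene" or "top" or "wrist"; returns the picture (400x640x3 uint8, red, green, blue); there is no depth.
- get_calibration(name): a dict with "fx", "fy", "cx", "cy" (pixels), "k1" (the pictures are not rectified: a ray, as slopes to the right and down, at radius r is drawn at 1 + k1 r^2 times it, then the intrinsics apply), "R" (3x3) and "t" (3): a world point X has camera coordinates R X + t; the wrist camera has in their place "T_tool_cam" (4x4, takes a point from camera to tool coordinates, whose origin is the TCP and whose axes are the flange's). Camera axes: x right, y down, z forward; pixel columns grow to the right and rows downward; lengths in m; the calibration is good to about 2 mm. A picture is of the moment at which its call begins: read the wrist's pose just before it. get_calibration takes no time and is no camera call.
- hand_in(): hands the job in, once; it reports no verdict.
Trained networks look in the newest picture that a camera, given by its name, has taken for a name from the list of things; names that differ only in an ending like _2 or _b are one class to them, and where a whole thing is asked for, a point or a joint stands for the part that bears it (a point fixed in the world has none). Each returns a list of dicts, best first, with "p" (0 to 1); they miss things now and then, are a little off and sometimes report something else, mostly with a low value. They report only what shows in the picture. A call takes as long as a camera call.
- search_frame(target, camera): "at" ([x, y, z] in m, in world coordinates, good to about 4 mm: the middle of the surface that is visible of it).
The state is a dict: "time": time; "q": joint angles; "joint_velocities": joint speeds; "joint_torque": joint torques, N m; "position": TCP position; "tool_rot": TCP orientation; "ft_force": force on the tool from outside, world axes, zero at the start; "moment": the same for the moment, N m; "grip_width": finger opening in m.
Only numpy, scipy, OpenCV 4.12 (cv2) and the standard library are available. Lean on these libraries where they do the work, as an engineer would, in place of code of your own. Each camera call takes 0.05 s, during which the arm holds its last target. There are 200 camera calls.

## Working session

There is one attempt and no reset: what is moved stays moved. The work goes in short steps, Python scripts to look and compute and a shell command to move; the robot and the scene stay as the last step left them, time stands still between calls to the robot, and variables do not carry over. Pictures are saved under pics/ and viewed, about 8 in all and at most 12, crops included, and the job is handed in when it is done.

```bash
ls; mkdir -p pics
python3 - <<'E'
from rig import *
import cv2,numpy as np
o=get_obs();print({k:np.round(v,3).tolist() for k,v in o.items()})
for c in("top","scene"):
    im=camera(c);cv2.imwrite(f"pics/{c}0.png",im[:,:,::-1])
    for n in("manifold","template","screw_a","marker"):
        for d in search_frame(n,c):print(c,n,np.round(d["at"],3),round(d["p"],2))
c=get_calibration("wrist");print(c)
c=get_calibration("top");print(c)
E
```

```text
pics
{'time': 0.0, 'q': [-1.527, 0.528, 1.434, -0.0, 1.181, -0.178], 'joint_velocities': [0.001, -0.001, 0.001, 0.001, -0.001, 0.001], 'joint_torque': [0.0, -44.004, -17.659, 0.063, 0.058, -0.0], 'position': [0.138, -0.609, 0.217], 'tool_rot': [0.994, 0.111, 0.0, -0.001], 'ft_force': [-0.157, -0.555, -0.074], 'moment': [-0.032, -0.033, -0.035], 'grip_width': 0.087}
top template [ 0.585 -0.115  0.067] 0.64
top screw_a [ 0.616 -0.039  0.102] 0.65
top screw_a [ 0.524 -0.057  0.103] 0.59
top marker [ 0.441 -0.149  0.009] 0.69
scene manifold [ 0.607 -0.138  0.067] 0.92
scene template [ 0.59  -0.129  0.063] 0.95
scene template [0.56  0.053 0.006] 0.53
scene screw_a [ 0.621 -0.049  0.094] 0.67
scene screw_a [ 0.528 -0.062  0.092] 0.66
scene screw_a [ 0.556 -0.202  0.098] 0.61
scene screw_a [ 0.653 -0.184  0.106] 0.5
scene marker [ 0.432 -0.153  0.016] 0.62
{'fx': 348.5607820779314, 'fy': 348.5607820779314, 'cx': 318.6907669291834, 'cy': 195.19717377390342, 'k1': 0.022657594158163444, 'T_tool_cam': array([[-3.91335625e-04, -9.67703753e-01, -2.52089850e-01,
         6.79162429e-02],
       [ 9.99999858e-01, -4.69979104e-04,  2.51755371e-04,
        -5.97040439e-04],
       [-3.62101579e-04, -2.52089716e-01,  9.67703800e-01,
        -1.67439186e-01],
       [ 0.00000000e+00,  0.00000000e+00,  0.00000000e+00,
         1.00000000e+00]])}
{'fx': 486.48681985490805, 'fy': 486.48681985490805, 'cx': 319.5070427481764, 'cy': 198.02838978180154, 'k1': -0.12156621805579994, 'R': array([[ 0.01233572, -0.99978386, -0.01673538],
       [-0.98372503, -0.0091338 , -0.17944814],
       [ 0.17925649,  0.01867663, -0.98362508]]), 't': array([0.15645266, 0.56278682, 1.12387516])}
```

View pics/top0.png

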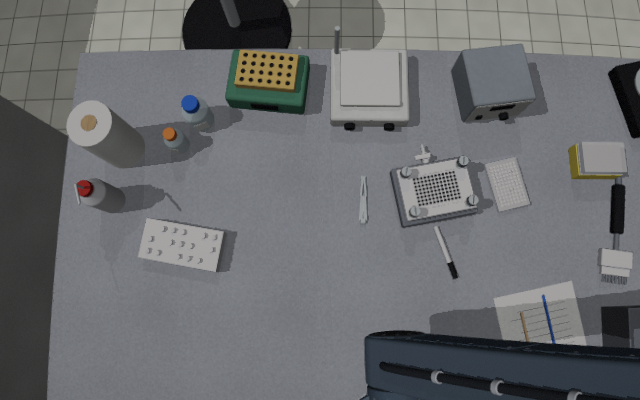

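View pics/scene0.png

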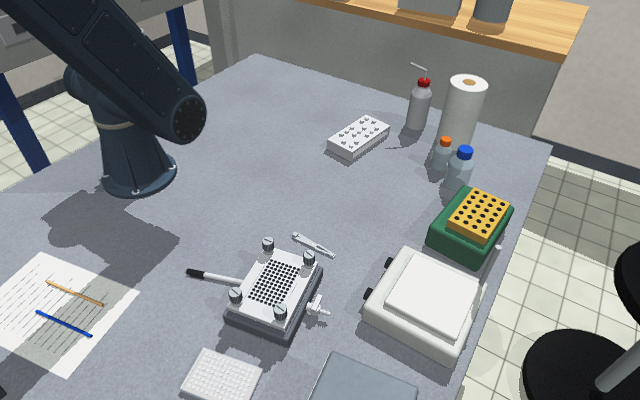

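The top view shows the manifold rotated by about 10°, with knobs a (415,211), b (473,201), c (463,161) and d (406,171). The scene view agrees. I'll move above it for a wrist look.

```bash
python3 -m jog '[{"travel":[3.2,3.5,0.3],"twist":0,"grip":0},{"travel":[3.2,3.5,0.3],"twist":0,"grip":0},{"travel":[3.2,3.5,0.3],"twist":0,"grip":0},{"travel":[3.2,3.5,0.3],"twist":0,"grip":0},{"travel":[3.2,3.5,0.3],"twist":0,"grip":0},{"travel":[3.2,3.5,0.3],"twist":0,"grip":0},{"travel":[3.2,3.5,0.3],"twist":0,"grip":0}]' 9
python3 -m jog '[{"travel":[3.2,3.5,0.3],"twist":0,"grip":100},{"travel":[3.2,3.5,0.3],"twist":0,"grip":100},{"travel":[3.2,3.5,0.3],"twist":0,"grip":100},{"travel":[3.2,3.5,0.3],"twist":0,"grip":100},{"travel":[3.2,3.5,0.3],"twist":0,"grip":100},{"travel":[3.2,3.5,0.3],"twist":0,"grip":100},{"travel":[0,0,0],"twist":0,"grip":100},{"travel":[0,0,0],"twist":0,"grip":100}]'
cat > h.py <<'E'
from rig import *
import cv2,numpy as np
from scipy.spatial.transform import Rotation as Ro
C=get_calibration("wrist")
def shot(name):
    o=get_obs();im=camera("wrist");cv2.imwrite(f"pics/{name}.png",im[:,:,::-1])
    T=np.eye(4);T[:3,:3]=Ro.from_quat(o["tool_rot"]).as_matrix();T[:3,3]=o["position"]
    return o,im,T@C["T_tool_cam"]
def ray(T,u,v):
    d=np.array([[u-C["cx"],v-C["cy"]]])/C["fx"];r=d.copy()
    for _ in range(10): r=d/(1+C["k1"]*(r**2).sum())
    return T[:3,:3]@np.array([r[0,0],r[0,1],1.])
def onz(T,u,v,z):
    w=ray(T,u,v);return T[:3,3]+w*(z-T[2,3])/w[2]
def proj(T,X):
    p=T[:3,:3].T@(np.asarray(X)-T[:3,3]);s=p[:2]/p[2];s=s*(1+C["k1"]*(s@s));return s*C["fx"]+[C["cx"],C["cy"]]
E
python3 - <<'E'
from h import *
o,im,T=shot("w1");np.save("T1.npy",T)
print(o["position"],o["time"],o["moment"],o["grip_width"],Ro.from_quat(o["tool_rot"]).as_matrix()[:,0])
for d in search_frame("screw_a","wrist"):print(np.round(d["at"],4),round(d["p"],2),proj(T,d["at"]).round(1))
E
```

```text
time: 1.2
position: [0.3632, -0.3631, 0.2393]
tool_rot: [0.994, 0.111, 0.0, 0.0]
ft_force: [0.1, 0.5, -1.0]
grip_width: 0.0871
time: 2.0
position: [0.5544, -0.1536, 0.2569]
tool_rot: [0.994, 0.113, -0.0, 0.0]
ft_force: [-0.9, 0.4, -0.9]
grip_width: 0.0531
[ 0.55441327 -0.15356257  0.25685274] 2.0 [-0.00223016  0.00894125  0.01721192] 0.05306754597958314 [ 9.74632908e-01  2.23808817e-01 -5.54405376e-04]
[ 0.5274 -0.0631  0.1025] 0.91 [219.5 185.1]
[ 0.6471 -0.1729  0.1024] 0.9 [364.3  82.7]
[ 0.5529 -0.1938  0.0998] 0.83 [359.8 188.9]
[ 0.6154 -0.0454  0.1021] 0.79 [214.8  85.5]
```

View pics/w1.png

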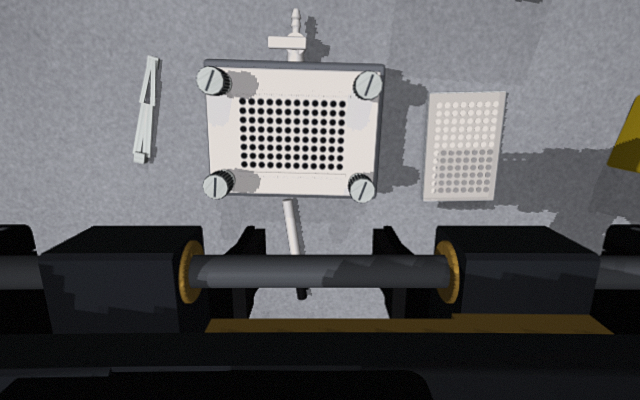

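The wrist view shows the knob tops at a (216,186), b (361,190), c (368,87) and d (210,81), with the slots visible. Next is a second view, from above a and lower.

```bash
python3 -m jog '[{"travel":[-0.9,3,-2],"twist":6,"grip":120},{"travel":[-0.9,3,-2],"twist":6,"grip":120},{"travel":[-0.9,3,-2],"twist":0,"grip":120},{"travel":[0,0,0],"twist":0,"grip":120},{"travel":[0,0,0],"twist":0,"grip":120}]'
cat >> h.py <<'E'
def top(im,T,xy,z):
    "refine knob top centre: best circle (12 mm radius at height z) by gradient around guess"
    g=cv2.GaussianBlur(cv2.cvtColor(im,cv2.COLOR_RGB2GRAY),(3,3),0).astype(np.float32)
    m=cv2.magnitude(cv2.Sobel(g,cv2.CV_32F,1,0),cv2.Sobel(g,cv2.CV_32F,0,1));m=np.minimum(m,150)
    a=np.linspace(0,2*np.pi,72,endpoint=False);best=(-1,)
    for dx in np.arange(-8,8.1,.5):
        for dy in np.arange(-8,8.1,.5):
            c=np.array(xy)+[dx/1e3,dy/1e3]
            P=np.array([proj(T,[c[0]+.012*np.cos(t),c[1]+.012*np.sin(t),z]) for t in a],np.float32)
            s=cv2.remap(m,P[:,0].reshape(-1,1),P[:,1].reshape(-1,1),cv2.INTER_LINEAR).mean()
            if s>best[0]:best=(s,c)
    return best
E
python3 - <<'E'
from h import *
o,im,T2=shot("w2");np.save("T2.npy",T2)
print(o["position"],o["grip_width"],o["time"])
for d in search_frame("screw_a","wrist"):print(np.round(d["at"],4),round(d["p"],2),proj(T2,d["at"]).round(1))
im1=cv2.imread("pics/w1.png")[:,:,::-1].copy();T1=np.load("T1.npy")
for n,xy in dict(a=(.5274,-.0631),b=(.5529,-.199),c=(.6471,-.181),d=(.6154,-.0454)).items():
  for z in(.094,.098,.102,.106):
    r1=top(im1,T1,xy,z);r2=top(im,T2,xy,z);print(n,z,[(round(float(s),1),c.round(4)) for s,c in(r1,r2)])
E
```

```text
time: 2.6
position: [0.5264, -0.0655, 0.1968]
tool_rot: [0.977, 0.214, -0.0, 0.0]
ft_force: [0.2, -0.6, -0.2]
grip_width: 0.0461
[ 0.52641557 -0.06547204  0.19678388] 0.0460766726170059 2.6
[ 0.5218 -0.0558  0.1008] 0.88 [305.8 194.6]
[ 0.6174 -0.041   0.1007] 0.85 [341.8  67.9]
[ 0.5583 -0.188   0.0871] 0.78 [469.5 216.1]
[ 0.648  -0.1698  0.0995] 0.63 [519.2 105.1]
a 0.094 [(138.5, array([ 0.5229, -0.0576])), (141.9, array([ 0.5234, -0.0586]))]
a 0.098 [(136.4, array([ 0.5239, -0.0586])), (142.4, array([ 0.5244, -0.0586]))]
a 0.102 [(132.0, array([ 0.5254, -0.0596])), (142.8, array([ 0.5254, -0.0581]))]
a 0.106 [(127.9, array([ 0.5264, -0.0606])), (138.0, array([ 0.5264, -0.0576]))]
b 0.094 [(146.0, array([ 0.5509, -0.197 ])), (59.3, array([ 0.5549, -0.191 ]))]
b 0.098 [(145.3, array([ 0.5519, -0.1965])), (56.1, array([ 0.5519, -0.198 ]))]
b 0.102 [(143.9, array([ 0.5529, -0.1955])), (55.3, array([ 0.5524, -0.1955]))]
b 0.106 [(141.9, array([ 0.5539, -0.195 ])), (54.1, array([ 0.5524, -0.1935]))]
c 0.094 [(141.3, array([ 0.6476, -0.1785])), (140.3, array([ 0.6486, -0.181 ]))]
c 0.098 [(138.9, array([ 0.6471, -0.1775])), (137.5, array([ 0.6476, -0.179 ]))]
c 0.102 [(137.9, array([ 0.6451, -0.1775])), (134.1, array([ 0.6466, -0.1765]))]
c 0.106 [(137.5, array([ 0.6451, -0.175 ])), (126.6, array([ 0.6456, -0.174 ]))]
d 0.094 [(143.9, array([ 0.6184, -0.0384])), (139.9, array([ 0.6199, -0.0389]))]
d 0.098 [(142.5, array([ 0.6184, -0.0399])), (138.8, array([ 0.6194, -0.0389]))]
d 0.102 [(140.6, array([ 0.6184, -0.0409])), (138.6, array([ 0.6184, -0.0389]))]
d 0.106 [(135.2, array([ 0.6184, -0.0419])), (136.7, array([ 0.6179, -0.0389]))]
```

View pics/w2.png

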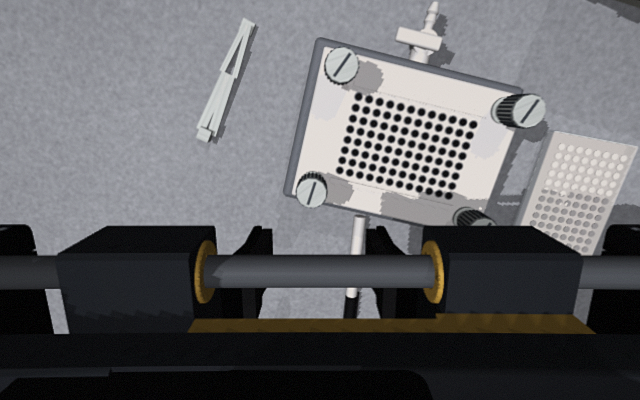

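The views agree at top z≈0.101: centre (0.5857,−0.1179), yaw 11.35°. That puts a at (.525,−.0587), b (.5525,−.196), c (.6465,−.1773) and d (.619,−.0398). Now descending on a.

```bash
python3 -m jog '[{"travel":[-0.14,0.68,-3],"twist":0,"grip":130},{"travel":[0,0,-3.5],"twist":0,"grip":130},{"travel":[0,0,-3.5],"twist":0,"grip":130},{"travel":[0,0,0],"twist":0,"grip":255},{"travel":[0,0,0],"twist":0,"grip":255},{"travel":[0,0,0],"twist":0,"grip":255}]' 10
python3 -c "
from h import *
o,im,T=shot('g1');print(o['moment'],o['ft_force'],o['grip_width'],o['position'])"
```

```text
time: 3.3
position: [0.5276, -0.0589, 0.0988]
tool_rot: [0.977, 0.214, 0.002, 0.001]
ft_force: [-0.5, -0.1, 0.8]
grip_width: 0.0264
[ 0.02047923 -0.02629984 -0.0408319 ] [-0.46183034 -0.13277155  0.78100658] 0.026382873104957686 [ 0.52756467 -0.05890082  0.09883628]
```

View pics/g1.png

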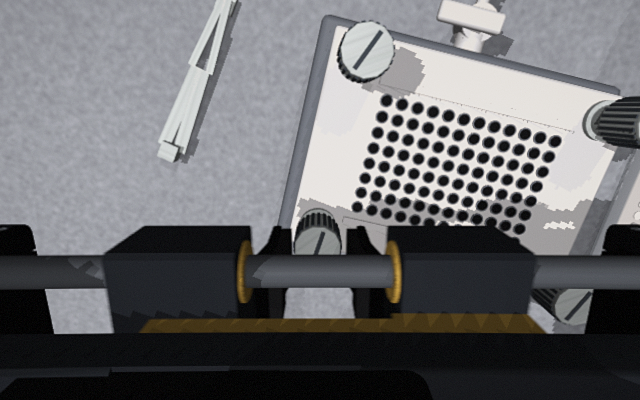

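The fingers straddle a's knob at (318,240), with the slot visible, and are almost closed. I'll correct the small lag, then turn 5 rows.

```bash
python3 -m jog '[{"travel":[-0.2,0,-0.2],"twist":0,"grip":255},{"travel":[0,0,0],"twist":0,"grip":255},{"travel":[0,0,-0.03],"twist":-8.59,"grip":255},{"travel":[0,0,-0.03],"twist":-8.59,"grip":255},{"travel":[0,0,-0.03],"twist":-8.59,"grip":255},{"travel":[0,0,-0.03],"twist":-8.59,"grip":255},{"travel":[0,0,-0.03],"twist":-8.59,"grip":255}]' 10
python3 -c "
from h import *
o,im,T=shot('g2');print(o['moment'],o['ft_force'],o['grip_width'],o['position'],2*np.degrees(np.arctan2(o['tool_rot'][1],o['tool_rot'][0])))"
```

```text
time: 4.05
position: [0.5261, -0.0585, 0.0964]
tool_rot: [0.987, -0.161, 0.003, 0.001]
ft_force: [0.1, -0.3, 10.3]
grip_width: 0.0002
[-0.01843874  0.08727194  0.02080777] [ 0.08655857 -0.30549779 10.26535569] 0.00021047737450928045 [ 0.52608289 -0.05845637  0.09639473] -18.51108765936007
```

View pics/g2.png

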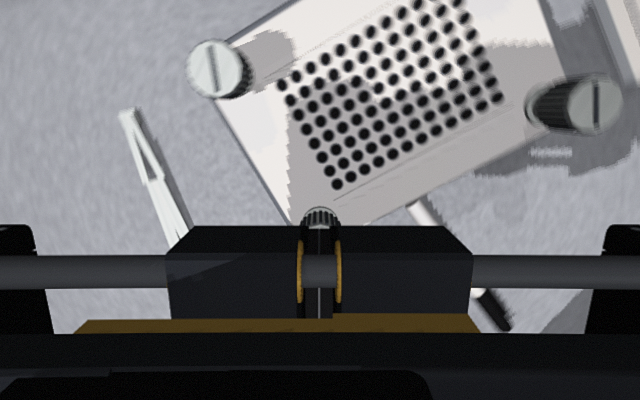

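The fingers shut completely, so the grip missed or slid off. I'll look closely with a combined image.

Run:
```python
from h import *
o,im,T=shot("g3");print(o['moment'],o['ft_force'],o['grip_width'],o['position'],o['time'])
def crop(i,x,y,w,h): return cv2.resize(i[y:y+h,x:x+w],(400,300),interpolation=cv2.INTER_CUBIC)
g1=cv2.imread("pics/g1.png");g3=im[:,:,::-1]
s=camera("scene")[:,:,::-1];s0=cv2.imread("pics/scene0.png")
cv2.imwrite("pics/c1.png",np.vstack([np.hstack([crop(g1,240,170,160,120),crop(g3,240,170,160,120)]),np.hstack([crop(s0,210,225,120,90),crop(s,210,225,120,90)])]))
```

```text
[ 0.00358029  0.10492741 -0.03382896] [ 0.15876214  0.34508439 10.35068465] 0.0007588498010014733 [ 0.52608093 -0.05849465  0.09633686] 4.1
```

View pics/c1.png

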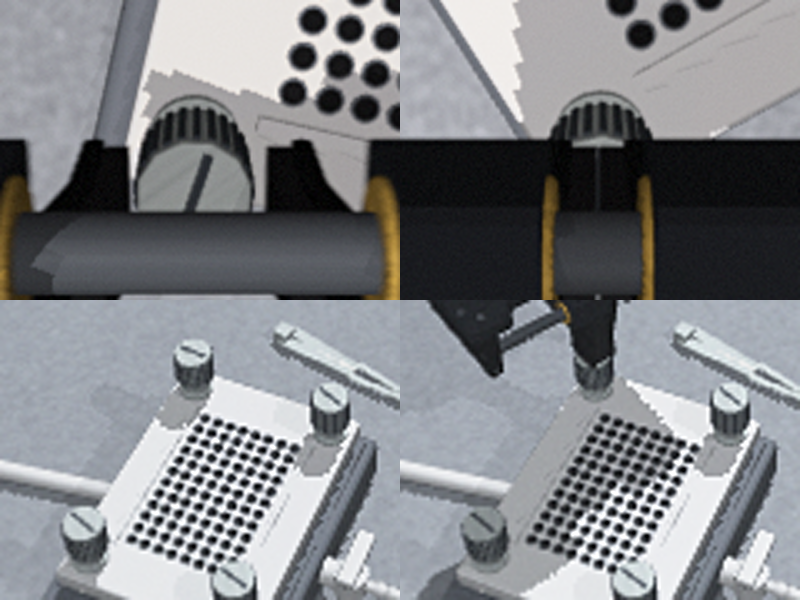

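The fingers were above the knob and shut on its top, pressing about 10 N. So the tips stand about 25 mm higher relative to the reported TCP than I assumed. I'll raise, open and turn back, then descend deeper while watching the force.

```bash
python3 -m jog '[{"travel":[0,0,2],"twist":0,"grip":130},{"travel":[0,0,0],"twist":8.59,"grip":130},{"travel":[0,0,0],"twist":8.59,"grip":130},{"travel":[0,0,0],"twist":8.59,"grip":130},{"travel":[0,0,0],"twist":8.59,"grip":130},{"travel":[-0.1,0,-1],"twist":8.59,"grip":130},{"travel":[0,0,-1],"twist":0,"grip":130},{"travel":[0,0,0],"twist":0,"grip":130}]' 10
python3 -c "
from h import *
o,im,T=shot('g4');print(o['moment'],o['ft_force'],o['grip_width'],o['position'],2*np.degrees(np.arctan2(o['tool_rot'][1],o['tool_rot'][0])))
s=camera('scene')[:,:,::-1]
cv2.imwrite('pics/c2.png',np.hstack([cv2.resize(im[170:290,240:400,::-1],(400,300)),cv2.resize(s[225:315,210:330],(400,300),interpolation=cv2.INTER_CUBIC)]))"
```

```text
time: 5.0
position: [0.5219, -0.0574, 0.0928]
tool_rot: [0.977, 0.213, -0.001, -0.0]
ft_force: [-0.5, 0.5, 0.9]
grip_width: 0.0419
[-0.09061625  0.00488622 -0.03924958] [-0.46739095  0.45013313  0.88107121] 0.041929669267823606 [ 0.52187822 -0.05743304  0.09277478] 24.586517557758658
```

View pics/c2.png

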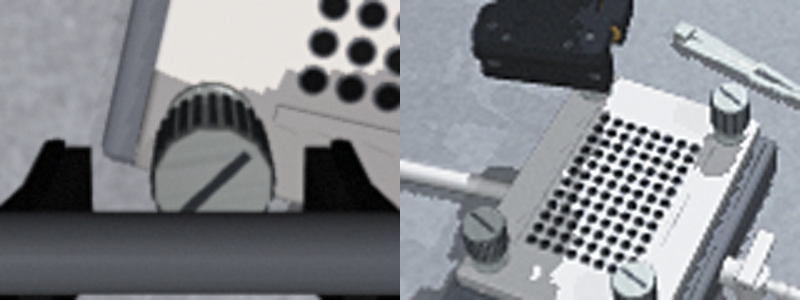

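The slot of a has turned about 30° clockwise compared with before, so the fingers had held the knob's top edge and then slid off. The knob sits about 3 mm right of the jaw centre. Correcting that and descending 17 mm.

```bash
cat >> h.py <<'E'
def slot(im,T,xy,z):
    "slot direction (deg, world, mod 180) from the dark line across the knob top"
    g=cv2.cvtColor(im,cv2.COLOR_RGB2GRAY).astype(np.float32);best=[]
    for t in range(0,180,1):
        d=np.array([np.cos(np.radians(t)),np.sin(np.radians(t))])
        P=np.array([proj(T,[*(np.array(xy)+r*d),z]) for r in np.linspace(-.008,.008,33)],np.float32)
        best.append(cv2.remap(g,P[:,0].reshape(-1,1),P[:,1].reshape(-1,1),cv2.INTER_LINEAR).mean())
    best=cv2.GaussianBlur(np.tile(np.array(best),3).reshape(1,-1),(9,1),0)[0,180:360]
    return int(best.argmin()),round(float(np.median(best)-best.min()),1)
K=dict(a=(.525,-.0587),b=(.5525,-.196),c=(.6465,-.1773),d=(.619,-.0398))
def slots(im,T,names="abcd",z=.101):
    for n in names:
        s,c=top(im,T,K[n],z)
        print(n,"slot",slot(im,T,c,z),"at",c.round(4),round(float(s)))
E
python3 -m jog '[{"travel":[0.3,-0.15,-0.5],"twist":0,"grip":130},{"travel":[0,0,-0.6],"twist":0,"grip":130},{"travel":[0,0,-0.6],"twist":0,"grip":130},{"travel":[0,0,0],"twist":0,"grip":130}]' 10
python3 - <<'E'
from h import *
for n in("w1","w2"):
    print(n);slots(cv2.imread(f"pics/{n}.png")[:,:,::-1].copy(),np.load(f"T{n[1]}.npy"))
o,im,T=shot("g5");print(o["ft_force"],o["position"],o["grip_width"])
slots(im,T,"ad")
E
```

```text
time: 5.5
position: [0.5249, -0.059, 0.0754]
tool_rot: [0.977, 0.214, -0.001, -0.001]
ft_force: [0.3, -0.4, 0.6]
grip_width: 0.0425
w1
a slot (5, 70.5) at [ 0.525  -0.0592] 134
b slot (173, 89.3) at [ 0.5525 -0.196 ] 144
c slot (174, 75.5) at [ 0.6455 -0.1778] 137
d slot (177, 39.0) at [ 0.6185 -0.0408] 141
w2
a slot (7, 68.1) at [ 0.525  -0.0582] 142
b slot (125, 0.8) at [ 0.552  -0.1965] 55
c slot (176, 49.2) at [ 0.6465 -0.1768] 135
d slot (167, 53.3) at [ 0.6185 -0.0388] 137
[ 0.26000978 -0.35444273  0.63751499] [ 0.52493301 -0.05901458  0.07541741] 0.04250881370778028
a slot (24, 12.0) at [ 0.531  -0.0557] 87
d slot (168, 99.7) at [ 0.6185 -0.0403] 124
```

```bash
python3 -m jog '[{"travel":[0,0,0],"twist":0,"grip":255},{"travel":[0,0,0],"twist":0,"grip":255},{"travel":[0,0,0],"twist":0,"grip":255},{"travel":[0,0,0],"twist":0,"grip":255}]' 10
python3 -c "
from h import *
g=cv2.imread('pics/g4.png')[:,:,::-1].copy()
o,im,T=shot('g6');print(o['ft_force'],o['position'],o['moment'],o['grip_width'])
for z in(.099,.101):print(slot(im,T,K['a'],z))"
```

```text
time: 5.95
position: [0.5257, -0.059, 0.0766]
tool_rot: [0.977, 0.214, 0.0, -0.0]
ft_force: [0.1, 1.2, 0.9]
grip_width: 0.0235
[0.1008519  1.23659061 0.92092347] [ 0.52570649 -0.05898216  0.07663133] [ 0.16913612 -0.08655445 -0.05403036] 0.02349642292293767
(94, 20.2)
(152, 7.4)
```

It's gripped (23.5 mm), and slot a has gone from 6° to about 152°, a turn of about 35°. That does a's first round. On to c, the opposite corner.

```bash
python3 -m jog '[{"travel":[0,0,0],"twist":0,"grip":130},{"travel":[0,0,3],"twist":0,"grip":130},{"travel":[3,-2.95,0.5],"twist":0,"grip":130},{"travel":[3,-2.95,0],"twist":0,"grip":130},{"travel":[3,-2.95,0],"twist":0,"grip":130},{"travel":[3.05,-2.95,0],"twist":0,"grip":130},{"travel":[0,0,0],"twist":0,"grip":130}]' 10
python3 -c "
from h import *
o,im,T=shot('g7');print(o['ft_force'],o['position'],o['moment'],o['grip_width'])
slots(im,T,'c')"
```

```text
time: 6.7
position: [0.6511, -0.1827, 0.1121]
tool_rot: [0.977, 0.213, 0.003, 0.003]
ft_force: [-0.2, -0.2, -0.2]
grip_width: 0.0425
[-0.2065809  -0.20055849 -0.17007167] [ 0.65111813 -0.18269274  0.11205009] [0.06709917 0.01877718 0.02942046] 0.042470399433995415
c slot (174, 59.6) at [ 0.646  -0.1758] 129
```

```bash
python3 -m jog '[{"travel":[0,0,-1],"twist":0,"grip":130},{"travel":[0,0,0],"twist":0,"grip":130}]' 10
```

```text
time: 6.95
position: [0.6435, -0.1754, 0.0993]
tool_rot: [0.977, 0.215, -0.002, -0.002]
ft_force: [-0.5, 0.3, -0.6]
grip_width: 0.0425
```

```bash
python3 -m jog '[{"travel":[0,0,-1.2],"twist":0,"grip":130},{"travel":[0,0,-1.2],"twist":0,"grip":130},{"travel":[0,0,0],"twist":0,"grip":255},{"travel":[0,0,0],"twist":0,"grip":255},{"travel":[0,0,0],"twist":0,"grip":255},{"travel":[0,0,0],"twist":0,"grip":255}]' 10
```

```text
time: 7.55
position: [0.6467, -0.1776, 0.0778]
tool_rot: [0.977, 0.214, 0.001, 0.001]
ft_force: [0.9, -0.7, -0.4]
grip_width: 0.0236
```

Gripped c, well centred. Turning 5 rows, then release.

```bash
python3 -m jog '[{"travel":[0,0,-0.03],"twist":-8.59,"grip":255},{"travel":[0,0,-0.03],"twist":-8.59,"grip":255},{"travel":[0,0,-0.03],"twist":-8.59,"grip":255},{"travel":[0,0,-0.03],"twist":-8.59,"grip":255},{"travel":[0,0,-0.03],"twist":-5,"grip":255},{"travel":[0,0,0],"twist":0,"grip":255}]' 10
python3 -c "
from h import *
o,im,T=shot('g8');print(o['ft_force'],o['position'],o['moment'],o['grip_width'],2*np.degrees(np.arctan2(o['tool_rot'][1],o['tool_rot'][0])))"
python3 -m jog '[{"travel":[0,0,0],"twist":0,"grip":130},{"travel":[0,0,0.15],"twist":0,"grip":130},{"travel":[0,0,3.3],"twist":0,"grip":130},{"travel":[0,0,0],"twist":8.59,"grip":130},{"travel":[0,0,0],"twist":8.59,"grip":130},{"travel":[0,0,0],"twist":8.59,"grip":130},{"travel":[0,0,0],"twist":8.59,"grip":130},{"travel":[0,0,0],"twist":5,"grip":130}]' 10
python3 -c "
from h import *
o,im,T=shot('g9');print(o['ft_force'],o['position'],o['moment'],o['grip_width'],2*np.degrees(np.arctan2(o['tool_rot'][1],o['tool_rot'][0])))
slots(im,T,'c',.100)"
```

```text
time: 8.15
position: [0.6466, -0.177, 0.0764]
tool_rot: [0.992, -0.127, 0.001, -0.0]
ft_force: [0.6, 0.6, -0.9]
grip_width: 0.0236
[ 0.63617531  0.55393211 -0.94028571] [ 0.64663276 -0.17703832  0.07643915] [ 0.27154121 -0.09248647 -0.05996712] 0.023624826514732133 -14.600601116267056
time: 9.0
position: [0.6461, -0.1774, 0.1106]
tool_rot: [0.976, 0.217, -0.0, 0.0]
ft_force: [0.6, -0.3, -0.3]
grip_width: 0.0423
[ 0.6457679  -0.34322183 -0.28777942] [ 0.64614569 -0.17739963  0.11062424] [-0.05419806  0.00460247 -0.01165135] 0.04232528017372968 25.080480244089987
c slot (135, 83.0) at [ 0.646  -0.1768] 140
```

c turned 40°, no slip. Now b.

```bash
python3 -m jog '[{"travel":[-4.7,-0.93,0],"twist":0,"grip":130},{"travel":[-4.7,-0.94,0],"twist":0,"grip":130},{"travel":[0,0,-0.5],"twist":0,"grip":130},{"travel":[0,0,-1.5],"twist":0,"grip":130},{"travel":[0,0,-1.4],"twist":0,"grip":130},{"travel":[0,0,0],"twist":0,"grip":255},{"travel":[0,0,0],"twist":0,"grip":255},{"travel":[0,0,0],"twist":0,"grip":255}]' 10
python3 -m jog '[{"travel":[0,0,0],"twist":0,"grip":255}]' 10
```

```text
time: 9.85
position: [0.5529, -0.196, 0.0767]
tool_rot: [0.977, 0.215, 0.0, 0.0]
ft_force: [-0.1, 0.2, -0.2]
grip_width: 0.0263
time: 9.95
position: [0.5531, -0.1963, 0.0768]
tool_rot: [0.977, 0.215, 0.001, 0.001]
ft_force: [0.6, -0.6, -1.7]
grip_width: 0.0232
```

```bash
python3 -m jog '[{"travel":[0,0,0],"twist":0,"grip":255},{"travel":[0,0,-0.03],"twist":-8.59,"grip":255},{"travel":[0,0,-0.03],"twist":-8.59,"grip":255},{"travel":[0,0,-0.03],"twist":-8.59,"grip":255},{"travel":[0,0,-0.03],"twist":-8.59,"grip":255},{"travel":[0,0,-0.03],"twist":-5,"grip":255},{"travel":[0,0,0],"twist":0,"grip":255}]' 10
python3 -m jog '[{"travel":[0,0,0],"twist":0,"grip":130},{"travel":[0,0,0.15],"twist":0,"grip":130},{"travel":[0,0,3.3],"twist":0,"grip":130},{"travel":[0,0,0],"twist":8.59,"grip":130},{"travel":[0,0,0],"twist":8.59,"grip":130},{"travel":[0,0,0],"twist":8.59,"grip":130},{"travel":[0,0,0],"twist":8.59,"grip":130},{"travel":[0,0,0],"twist":5,"grip":130}]' 10
python3 -c "
from h import *
o,im,T=shot('g10');print(o['position'],o['moment'],2*np.degrees(np.arctan2(o['tool_rot'][1],o['tool_rot'][0])))
slots(im,T,'b',.100)"
```

```text
time: 10.65
position: [0.5531, -0.1962, 0.0755]
tool_rot: [0.992, -0.127, 0.001, 0.0]
ft_force: [1.4, -0.0, -0.9]
grip_width: 0.0236
time: 11.45
position: [0.5517, -0.1956, 0.1095]
tool_rot: [0.976, 0.217, -0.0, -0.0]
ft_force: [-0.1, 1.0, -0.3]
grip_width: 0.0426
[ 0.55174882 -0.19563319  0.10952996] [-0.06284771 -0.01557199 -0.06041913] 25.09676316348078
b slot (134, 77.8) at [ 0.552  -0.1955] 134
```

b turned 39°. Now d.

```bash
python3 -m jog '[{"travel":[1.65,3.9,0],"twist":0,"grip":130},{"travel":[1.65,3.9,0],"twist":0,"grip":130},{"travel":[1.65,3.9,0],"twist":0,"grip":130},{"travel":[1.65,3.9,0],"twist":0,"grip":130},{"travel":[0,0,-0.4],"twist":0,"grip":130},{"travel":[0,0,-1.5],"twist":0,"grip":130},{"travel":[0,0,-1.4],"twist":0,"grip":130},{"travel":[0,0,0],"twist":0,"grip":255}]' 10
python3 -m jog '[{"travel":[0,0,0],"twist":0,"grip":255},{"travel":[0,0,0],"twist":0,"grip":255},{"travel":[0,0,0],"twist":0,"grip":255},{"travel":[0,0,0],"twist":0,"grip":255}]' 10
```

```text
time: 12.3
position: [0.6154, -0.0407, 0.0734]
tool_rot: [0.977, 0.213, -0.003, -0.001]
ft_force: [0.5, 0.8, -0.5]
grip_width: 0.0392
time: 12.7
position: [0.6182, -0.0406, 0.0767]
tool_rot: [0.977, 0.214, 0.0, 0.0]
ft_force: [-0.7, -1.4, -1.9]
grip_width: 0.0237
```

```bash
python3 -m jog '[{"travel":[0,0,-0.03],"twist":-8.59,"grip":255},{"travel":[0,0,-0.03],"twist":-8.59,"grip":255},{"travel":[0,0,-0.03],"twist":-8.59,"grip":255},{"travel":[0,0,-0.03],"twist":-8.59,"grip":255},{"travel":[0,0,-0.03],"twist":-5,"grip":255},{"travel":[0,0,0],"twist":0,"grip":255}]' 10
python3 -m jog '[{"travel":[0,0,0],"twist":0,"grip":130},{"travel":[0,0,0.15],"twist":0,"grip":130},{"travel":[0,0,3.3],"twist":0,"grip":130},{"travel":[0,0,0],"twist":8.59,"grip":130},{"travel":[0,0,0],"twist":8.59,"grip":130},{"travel":[0,0,0],"twist":8.59,"grip":130},{"travel":[0,0,0],"twist":8.59,"grip":130},{"travel":[0,0,0],"twist":5,"grip":130}]' 10
python3 -c "
from h import *
o,im,T=shot('g11');print(o['position'],o['moment'],2*np.degrees(np.arctan2(o['tool_rot'][1],o['tool_rot'][0])))
slots(im,T,'d',.100)"
```

```text
time: 13.3
position: [0.6182, -0.0396, 0.0753]
tool_rot: [0.992, -0.127, 0.0, -0.0]
ft_force: [-0.1, 0.0, 1.1]
grip_width: 0.0237
time: 14.1
position: [0.6185, -0.0401, 0.1097]
tool_rot: [0.976, 0.217, 0.0, 0.0]
ft_force: [0.2, -0.5, -0.2]
grip_width: 0.0428
[ 0.61846901 -0.04010057  0.10974679] [-0.02472888  0.01238166  0.03208756] 25.089804697510843
d slot (129, 81.5) at [ 0.619  -0.0403] 139
```

d turned 39°. Now back to a, measuring its slot first.

```bash
python3 -m jog '[{"travel":[-4.7,-0.93,0],"twist":0,"grip":130},{"travel":[-4.65,-0.93,0],"twist":0,"grip":130},{"travel":[0,0,0],"twist":0,"grip":130},{"travel":[0,0,0],"twist":0,"grip":130}]' 10
python3 -c "
from h import *
o,im,T=shot('g12');print(o['position'])
slots(im,T,'ad',.100)"
python3 -m jog '[{"travel":[0,0,-1.7],"twist":0,"grip":130},{"travel":[0,0,-1.7],"twist":0,"grip":130},{"travel":[0,0,0],"twist":0,"grip":255},{"travel":[0,0,0],"twist":0,"grip":255},{"travel":[0,0,0],"twist":0,"grip":255},{"travel":[0,0,0],"twist":0,"grip":255},{"travel":[0,0,0],"twist":0,"grip":255}]' 10
```

```text
time: 14.55
position: [0.5241, -0.0588, 0.1098]
tool_rot: [0.977, 0.214, 0.0, 0.0]
ft_force: [0.8, -0.4, -0.1]
grip_width: 0.0426
[ 0.52405266 -0.05875956  0.10976529]
a slot (159, 63.7) at [ 0.5245 -0.0582] 123
d slot (129, 82.0) at [ 0.619  -0.0403] 138
time: 15.3
position: [0.5261, -0.0588, 0.0762]
tool_rot: [0.977, 0.214, 0.001, 0.001]
ft_force: [0.9, -0.4, 0.1]
grip_width: 0.0237
```

a turned 27° (0.9 mm), fine. Second round, starting with a.

```bash
python3 -m jog '[{"travel":[0,0,-0.03],"twist":-8.59,"grip":255},{"travel":[0,0,-0.03],"twist":-8.59,"grip":255},{"travel":[0,0,-0.03],"twist":-8.59,"grip":255},{"travel":[0,0,-0.03],"twist":-8.59,"grip":255},{"travel":[0,0,-0.03],"twist":-8.59,"grip":255},{"travel":[0,0,0],"twist":0,"grip":255}]' 10
python3 -c "
from h import *
o=get_obs();print(o['moment'])"
python3 -m jog '[{"travel":[0,0,0],"twist":0,"grip":130},{"travel":[0,0,0.15],"twist":0,"grip":130},{"travel":[0,0,3.3],"twist":8.59,"grip":130},{"travel":[3.04,-2.96,0],"twist":8.59,"grip":130},{"travel":[3.04,-2.96,0],"twist":8.59,"grip":130},{"travel":[3.04,-2.96,0],"twist":8.59,"grip":130},{"travel":[3.04,-2.96,0],"twist":8.59,"grip":130},{"travel":[0,0,0],"twist":0,"grip":130}]' 10
python3 -m jog '[{"travel":[0,0,0],"twist":0,"grip":130},{"travel":[0,0,0],"twist":0,"grip":130}]'
python3 -c "
from h import *
o,im,T=shot('g13');print(o['position'])
slots(im,T,'c',.100)"
```

```text
time: 15.9
position: [0.5261, -0.0592, 0.0748]
tool_rot: [0.987, -0.158, 0.002, 0.0]
ft_force: [1.5, -1.0, 2.3]
grip_width: 0.0236
[-0.16800057 -0.21052381 -0.03243779]
time: 16.7
position: [0.6505, -0.1817, 0.1087]
tool_rot: [0.977, 0.215, 0.003, 0.002]
ft_force: [-0.0, 1.1, -0.3]
grip_width: 0.0427
time: 16.9
position: [0.6444, -0.1755, 0.1077]
tool_rot: [0.977, 0.215, -0.001, -0.001]
ft_force: [-0.6, 0.7, -0.0]
grip_width: 0.0422
[ 0.64442321 -0.17550706  0.10766162]
c slot (134, 83.2) at [ 0.646  -0.1768] 144
```

```bash
python3 -m jog '[{"travel":[0,0,-1.7],"twist":0,"grip":130},{"travel":[0,0,-1.6],"twist":0,"grip":130},{"travel":[0,0,0],"twist":0,"grip":255},{"travel":[0,0,0],"twist":0,"grip":255},{"travel":[0,0,0],"twist":0,"grip":255},{"travel":[0,0,0],"twist":0,"grip":255},{"travel":[0,0,0],"twist":0,"grip":255}]' 10
python3 -m jog '[{"travel":[0,0,-0.03],"twist":-8.59,"grip":255},{"travel":[0,0,-0.03],"twist":-8.59,"grip":255},{"travel":[0,0,-0.03],"twist":-8.59,"grip":255},{"travel":[0,0,-0.03],"twist":-8.59,"grip":255},{"travel":[0,0,-0.03],"twist":-8.59,"grip":255},{"travel":[0,0,0],"twist":0,"grip":255}]' 10
python3 -c "
from h import *
o=get_obs();print(o['moment'])"
python3 -m jog '[{"travel":[0,0,0],"twist":0,"grip":130},{"travel":[0,0,0.15],"twist":0,"grip":130},{"travel":[0,0,3.3],"twist":8.59,"grip":130},{"travel":[-4.7,-0.93,0],"twist":8.59,"grip":130},{"travel":[-4.7,-0.94,0],"twist":8.59,"grip":130},{"travel":[0,0,0],"twist":8.59,"grip":130},{"travel":[0,0,0],"twist":8.59,"grip":130},{"travel":[0,0,0],"twist":0,"grip":130}]' 10
python3 -c "
from h import *
o,im,T=shot('g14');print(o['position'])
slots(im,T,'bca',.100)"
```

```text
time: 17.65
position: [0.6469, -0.1774, 0.0761]
tool_rot: [0.977, 0.214, 0.001, 0.001]
ft_force: [0.1, -0.7, -0.7]
grip_width: 0.0237
time: 18.25
position: [0.647, -0.1771, 0.0746]
tool_rot: [0.987, -0.158, 0.001, 0.0]
ft_force: [0.5, -0.3, 0.9]
grip_width: 0.0233
[ 0.0161943  -0.10571109 -0.05569684]
time: 19.05
position: [0.5519, -0.1957, 0.1088]
tool_rot: [0.977, 0.215, -0.0, -0.0]
ft_force: [-0.1, 0.4, 0.3]
grip_width: 0.0427
[ 0.55187304 -0.19572247  0.10876768]
b slot (134, 78.6) at [ 0.552  -0.1955] 134
c slot (91, 106.1) at [ 0.646  -0.1768] 133
a slot (116, 108.2) at [ 0.525  -0.0592] 122
```

Slots a=116° and c=91°, so both turned the full 43°. Now b, then d.

```bash
python3 -m jog '[{"travel":[0,0,-1.7],"twist":0,"grip":130},{"travel":[0,0,-1.7],"twist":0,"grip":130},{"travel":[0,0,0],"twist":0,"grip":255},{"travel":[0,0,0],"twist":0,"grip":255},{"travel":[0,0,0],"twist":0,"grip":255},{"travel":[0,0,0],"twist":0,"grip":255},{"travel":[0,0,0],"twist":0,"grip":255}]' 10
python3 -m jog '[{"travel":[0,0,-0.03],"twist":-8.59,"grip":255},{"travel":[0,0,-0.03],"twist":-8.59,"grip":255},{"travel":[0,0,-0.03],"twist":-8.59,"grip":255},{"travel":[0,0,-0.03],"twist":-8.59,"grip":255},{"travel":[0,0,-0.03],"twist":-8.59,"grip":255},{"travel":[0,0,0],"twist":0,"grip":255}]' 10
python3 -m jog '[{"travel":[0,0,0],"twist":0,"grip":130},{"travel":[0,0,0.15],"twist":0,"grip":130},{"travel":[0,0,3.3],"twist":8.59,"grip":130},{"travel":[1.65,3.9,0],"twist":8.59,"grip":130},{"travel":[1.65,3.9,0],"twist":8.59,"grip":130},{"travel":[1.65,3.9,0],"twist":8.59,"grip":130},{"travel":[1.65,3.9,0],"twist":8.59,"grip":130},{"travel":[0,0,0],"twist":0,"grip":130}]' 10
python3 -m jog '[{"travel":[0,0,0],"twist":0,"grip":130},{"travel":[0,0,0],"twist":0,"grip":130}]' 10
python3 -c "
from h import *
o,im,T=shot('g15');print(o['position'])
slots(im,T,'d',.100)"
```

```text
time: 19.8
position: [0.5532, -0.1963, 0.0752]
tool_rot: [0.977, 0.214, 0.001, 0.001]
ft_force: [1.5, -1.2, 1.1]
grip_width: 0.0237
time: 20.4
position: [0.5533, -0.1962, 0.0738]
tool_rot: [0.987, -0.158, 0.001, 0.0]
ft_force: [0.3, -1.4, 1.5]
grip_width: 0.0235
time: 21.2
position: [0.6193, -0.0344, 0.1075]
tool_rot: [0.976, 0.219, 0.0, -0.001]
ft_force: [-0.2, -0.7, 0.3]
grip_width: 0.0425
time: 21.4
position: [0.6176, -0.0402, 0.1072]
tool_rot: [0.977, 0.214, -0.001, -0.0]
ft_force: [-0.5, -0.3, 0.5]
grip_width: 0.0428
[ 0.61763172 -0.04020769  0.10722269]
d slot (129, 81.3) at [ 0.619  -0.0403] 139
```

```bash
python3 -m jog '[{"travel":[0.05,0,-1.7],"twist":0,"grip":130},{"travel":[0.05,0,-1.5],"twist":0,"grip":130},{"travel":[0,0,0],"twist":0,"grip":255},{"travel":[0,0,0],"twist":0,"grip":255},{"travel":[0,0,0],"twist":0,"grip":255},{"travel":[0,0,0],"twist":0,"grip":255},{"travel":[0,0,0],"twist":0,"grip":255}]' 10
python3 -m jog '[{"travel":[0,0,-0.03],"twist":-8.59,"grip":255},{"travel":[0,0,-0.03],"twist":-8.59,"grip":255},{"travel":[0,0,-0.03],"twist":-8.59,"grip":255},{"travel":[0,0,-0.03],"twist":-8.59,"grip":255},{"travel":[0,0,-0.03],"twist":-8.59,"grip":255},{"travel":[0,0,0],"twist":0,"grip":255}]' 10
python3 -m jog '[{"travel":[0,0,0],"twist":0,"grip":130},{"travel":[0,0,0.15],"twist":0,"grip":130},{"travel":[0,0,3.3],"twist":8.59,"grip":130},{"travel":[-4.7,-0.93,0],"twist":8.59,"grip":130},{"travel":[-4.7,-0.93,0],"twist":8.59,"grip":130},{"travel":[0,0,0],"twist":8.59,"grip":130},{"travel":[0,0,0],"twist":8.59,"grip":130},{"travel":[0,0,0],"twist":0,"grip":130}]' 10
python3 -c "
from h import *
o,im,T=shot('g16');print(o['position'])
slots(im,T,'ad',.099)"
```

```text
time: 22.15
position: [0.6197, -0.04, 0.0759]
tool_rot: [0.977, 0.215, 0.0, 0.0]
ft_force: [0.2, -1.8, -0.5]
grip_width: 0.0233
time: 22.75
position: [0.6198, -0.04, 0.0746]
tool_rot: [0.987, -0.158, 0.001, 0.0]
ft_force: [-0.2, -1.9, 1.9]
grip_width: 0.0239
time: 23.55
position: [0.5251, -0.0582, 0.1087]
tool_rot: [0.977, 0.215, 0.0, -0.0]
ft_force: [0.1, -0.0, -0.2]
grip_width: 0.0427
[ 0.52514762 -0.05815618  0.10874655]
a slot (117, 55.4) at [ 0.5255 -0.0592] 127
d slot (86, 109.1) at [ 0.6185 -0.0403] 139
```

All screws are now at 70–83°. Third pass is 43° each in the same order, so the fingers slip if a screw becomes snug.

```bash
python3 -m jog '[{"travel":[0,0,-1.7],"twist":0,"grip":130},{"travel":[0,0,-1.8],"twist":0,"grip":130},{"travel":[0,0,0],"twist":0,"grip":255},{"travel":[0,0,0],"twist":0,"grip":255},{"travel":[0,0,0],"twist":0,"grip":255},{"travel":[0,0,0],"twist":0,"grip":255},{"travel":[0,0,0],"twist":0,"grip":255}]' 9.5
python3 -m jog '[{"travel":[0,0,-0.02],"twist":-7,"grip":255},{"travel":[0,0,-0.02],"twist":-7,"grip":255},{"travel":[0,0,-0.02],"twist":-7,"grip":255},{"travel":[0,0,-0.02],"twist":-7,"grip":255},{"travel":[0,0,-0.02],"twist":-7,"grip":255},{"travel":[0,0,-0.02],"twist":-8,"grip":255},{"travel":[0,0,0],"twist":0,"grip":255}]' 9.5
python3 -m jog '[{"travel":[0,0,0],"twist":0,"grip":130},{"travel":[0,0,0.15],"twist":0,"grip":130},{"travel":[0,0,3.3],"twist":8.59,"grip":130},{"travel":[3.04,-2.96,0],"twist":8.59,"grip":130},{"travel":[3.04,-2.96,0],"twist":8.59,"grip":130},{"travel":[3.04,-2.96,0],"twist":8.59,"grip":130},{"travel":[3.04,-2.96,0],"twist":8.59,"grip":130},{"travel":[0,0,0],"twist":0,"grip":130}]' 9.5
python3 -m jog '[{"travel":[0,0,0],"twist":0,"grip":130},{"travel":[0,0,0],"twist":0,"grip":130}]'
python3 -c "
from h import *
o,im,T=shot('g17');print(o['position'])
slots(im,T,'c',.099)"
```

```text
time: 24.3
position: [0.5263, -0.0587, 0.0742]
tool_rot: [0.977, 0.214, 0.001, 0.001]
ft_force: [1.2, -1.4, 0.1]
grip_width: 0.0235
time: 25.0
position: [0.5263, -0.0592, 0.0729]
tool_rot: [0.987, -0.158, 0.001, 0.001]
ft_force: [0.8, -4.4, 1.4]
grip_width: 0.0234
time: 25.8
position: [0.6515, -0.1811, 0.1072]
tool_rot: [0.977, 0.214, 0.003, 0.002]
ft_force: [-0.4, -0.2, 0.5]
grip_width: 0.0424
time: 26.0
position: [0.6452, -0.175, 0.1061]
tool_rot: [0.977, 0.214, -0.001, -0.001]
ft_force: [0.1, 0.9, -0.7]
grip_width: 0.0427
[ 0.64516334 -0.17500328  0.10611128]
c slot (91, 84.4) at [ 0.6465 -0.1763] 139
```

```bash
python3 -m jog '[{"travel":[0,0,-1.7],"twist":0,"grip":130},{"travel":[0,0,-1.6],"twist":0,"grip":130},{"travel":[0,0,0],"twist":0,"grip":255},{"travel":[0,0,0],"twist":0,"grip":255},{"travel":[0,0,0],"twist":0,"grip":255},{"travel":[0,0,0],"twist":0,"grip":255},{"travel":[0,0,0],"twist":0,"grip":255}]' 9.5
python3 -m jog '[{"travel":[0,0,-0.02],"twist":-7,"grip":255},{"travel":[0,0,-0.02],"twist":-7,"grip":255},{"travel":[0,0,-0.02],"twist":-7,"grip":255},{"travel":[0,0,-0.02],"twist":-7,"grip":255},{"travel":[0,0,-0.02],"twist":-7,"grip":255},{"travel":[0,0,-0.02],"twist":-8,"grip":255},{"travel":[0,0,0],"twist":0,"grip":255}]' 9.5
python3 -m jog '[{"travel":[0,0,0],"twist":0,"grip":130},{"travel":[0,0,0.15],"twist":0,"grip":130},{"travel":[0,0,3.3],"twist":8.59,"grip":130},{"travel":[-4.7,-0.93,0],"twist":8.59,"grip":130},{"travel":[-4.7,-0.94,0],"twist":8.59,"grip":130},{"travel":[0,0,0],"twist":8.59,"grip":130},{"travel":[0,0,0],"twist":8.59,"grip":130},{"travel":[0,0,0],"twist":0,"grip":130}]' 9.5
python3 -c "
from h import *
o,im,T=shot('g18');print(o['position'])
slots(im,T,'abc',.098)"
```

```text
time: 26.75
position: [0.6476, -0.1772, 0.0744]
tool_rot: [0.977, 0.214, 0.001, 0.001]
ft_force: [1.0, -1.4, -0.7]
grip_width: 0.0237
time: 27.45
position: [0.6478, -0.1773, 0.0735]
tool_rot: [0.987, -0.159, 0.001, 0.0]
ft_force: [0.2, -1.5, 1.7]
grip_width: 0.0235
time: 28.25
position: [0.5524, -0.1951, 0.1072]
tool_rot: [0.977, 0.214, -0.0, -0.0]
ft_force: [-0.6, -0.3, 0.5]
grip_width: 0.0427
[ 0.55240056 -0.19514473  0.10720993]
a slot (73, 71.7) at [ 0.5255 -0.0582] 123
b slot (91, 78.1) at [ 0.552  -0.1955] 126
c slot (58, 109.4) at [ 0.6465 -0.1768] 134
```

a moved the full 44°. c moved only 33° before the fingers slipped, so it is snug. Next b, then d.

```bash
python3 -m jog '[{"travel":[0,-0.05,-1.7],"twist":0,"grip":130},{"travel":[0,-0.05,-1.7],"twist":0,"grip":130},{"travel":[0,0,0],"twist":0,"grip":255},{"travel":[0,0,0],"twist":0,"grip":255},{"travel":[0,0,0],"twist":0,"grip":255},{"travel":[0,0,0],"twist":0,"grip":255},{"travel":[0,0,0],"twist":0,"grip":255}]' 9.5
python3 -m jog '[{"travel":[0,0,-0.02],"twist":-7,"grip":255},{"travel":[0,0,-0.02],"twist":-7,"grip":255},{"travel":[0,0,-0.02],"twist":-7,"grip":255},{"travel":[0,0,-0.02],"twist":-7,"grip":255},{"travel":[0,0,-0.02],"twist":-7,"grip":255},{"travel":[0,0,-0.02],"twist":-8,"grip":255},{"travel":[0,0,0],"twist":0,"grip":255}]' 9.5
python3 -m jog '[{"travel":[0,0,0],"twist":0,"grip":130},{"travel":[0,0,0.15],"twist":0,"grip":130},{"travel":[0,0,3.3],"twist":8.59,"grip":130},{"travel":[1.65,3.9,0],"twist":8.59,"grip":130},{"travel":[1.65,3.9,0],"twist":8.59,"grip":130},{"travel":[1.65,3.9,0],"twist":8.59,"grip":130},{"travel":[1.65,3.9,0],"twist":8.59,"grip":130},{"travel":[0,0,0],"twist":0,"grip":130}]' 9.5
python3 -m jog '[{"travel":[0,0,0],"twist":0,"grip":130},{"travel":[0,0,0],"twist":0,"grip":130}]'
python3 -m jog '[{"travel":[0.05,0,-1.7],"twist":0,"grip":130},{"travel":[0.05,0,-1.5],"twist":0,"grip":130},{"travel":[0,0,0],"twist":0,"grip":255},{"travel":[0,0,0],"twist":0,"grip":255},{"travel":[0,0,0],"twist":0,"grip":255},{"travel":[0,0,0],"twist":0,"grip":255},{"travel":[0,0,0],"twist":0,"grip":255}]' 9.5
```

```text
time: 29.0
position: [0.5535, -0.1962, 0.0738]
tool_rot: [0.977, 0.213, 0.001, 0.0]
ft_force: [0.3, 1.4, 1.0]
grip_width: 0.0239
time: 29.7
position: [0.5532, -0.1963, 0.0728]
tool_rot: [0.987, -0.159, 0.0, 0.0]
ft_force: [-0.2, 1.0, 4.9]
grip_width: 0.024
time: 30.5
position: [0.6204, -0.0356, 0.1062]
tool_rot: [0.976, 0.217, 0.001, -0.0]
ft_force: [-1.0, -0.4, 0.2]
grip_width: 0.0426
time: 30.7
position: [0.6185, -0.0411, 0.1061]
tool_rot: [0.977, 0.213, -0.0, 0.0]
ft_force: [0.7, -0.3, 0.2]
grip_width: 0.0426
time: 31.4
position: [0.6198, -0.04, 0.0747]
tool_rot: [0.977, 0.213, 0.0, -0.0]
ft_force: [-0.9, 1.4, -0.6]
grip_width: 0.0238
```

```bash
python3 -m jog '[{"travel":[0,0,-0.02],"twist":-7,"grip":255},{"travel":[0,0,-0.02],"twist":-7,"grip":255},{"travel":[0,0,-0.02],"twist":-7,"grip":255},{"travel":[0,0,-0.02],"twist":-7,"grip":255},{"travel":[0,0,-0.02],"twist":-7,"grip":255},{"travel":[0,0,-0.02],"twist":-8,"grip":255},{"travel":[0,0,0],"twist":0,"grip":255}]' 9.5
python3 -m jog '[{"travel":[0,0,0],"twist":0,"grip":130},{"travel":[0,0,0.15],"twist":0,"grip":130},{"travel":[0,0,3.3],"twist":8.59,"grip":130},{"travel":[-4.7,-0.93,0],"twist":8.59,"grip":130},{"travel":[-4.75,-0.93,0],"twist":8.59,"grip":130},{"travel":[0,0,0],"twist":8.59,"grip":130},{"travel":[0,0,0],"twist":8.59,"grip":130},{"travel":[0,0,0],"twist":0,"grip":130}]' 9.5
python3 -c "
from h import *
o,im,T=shot('g19');print(o['position'])
slots(im,T,'abcd',.098)"
python3 -m jog '[{"travel":[0,0,-1.7],"twist":0,"grip":130},{"travel":[0,0,-1.7],"twist":0,"grip":130},{"travel":[0,0,0],"twist":0,"grip":255},{"travel":[0,0,0],"twist":0,"grip":255},{"travel":[0,0,0],"twist":0,"grip":255},{"travel":[0,0,0],"twist":0,"grip":255},{"travel":[0,0,0],"twist":0,"grip":255}]' 9.5
```

```text
time: 32.1
position: [0.6205, -0.0403, 0.074]
tool_rot: [0.987, -0.159, 0.001, 0.0]
ft_force: [0.2, 1.0, 4.1]
grip_width: 0.0236
time: 32.9
position: [0.5253, -0.0593, 0.1079]
tool_rot: [0.977, 0.213, 0.0, 0.0]
ft_force: [-0.7, -0.3, 0.5]
grip_width: 0.0426
[ 0.52532092 -0.05929968  0.10788249]
a slot (73, 78.2) at [ 0.5245 -0.0582] 127
b slot (70, 5.6) at [ 0.5475 -0.204 ] 46
c slot (48, 15.1) at [ 0.6385 -0.1693] 70
d slot (59, 112.1) at [ 0.6185 -0.0403] 138
time: 33.65
position: [0.526, -0.0588, 0.0743]
tool_rot: [0.977, 0.213, 0.001, 0.0]
ft_force: [1.4, 1.1, 1.1]
grip_width: 0.0238
```

d moved 27° and slipped (snug). Final pass: a until it slips, then check c and b.

```bash
python3 -m jog '[{"travel":[0,0,-0.01],"twist":-6,"grip":255},{"travel":[0,0,-0.01],"twist":-6,"grip":255},{"travel":[0,0,-0.01],"twist":-6,"grip":255},{"travel":[0,0,-0.01],"twist":-6,"grip":255},{"travel":[0,0,-0.01],"twist":-6,"grip":255},{"travel":[0,0,-0.01],"twist":-6,"grip":255},{"travel":[0,0,0],"twist":-6,"grip":255}]' 9.5
python3 -m jog '[{"travel":[0,0,0],"twist":0,"grip":130},{"travel":[0,0,0.15],"twist":0,"grip":130},{"travel":[0,0,3.3],"twist":8.4,"grip":130},{"travel":[3.04,-2.96,0],"twist":8.4,"grip":130},{"travel":[3.04,-2.96,0],"twist":8.4,"grip":130},{"travel":[3.04,-2.96,0],"twist":8.4,"grip":130},{"travel":[3.04,-2.96,0],"twist":8.4,"grip":130},{"travel":[0,0,0],"twist":0,"grip":130}]' 9.5
python3 -m jog '[{"travel":[0,0,0],"twist":0,"grip":130},{"travel":[0,0,0],"twist":0,"grip":130}]'
python3 -c "
from h import *
o,im,T=shot('g20');print(o['position'])
slots(im,T,'c',.098)"
python3 -m jog '[{"travel":[0,0,-1.7],"twist":0,"grip":130},{"travel":[0,0,-1.6],"twist":0,"grip":130},{"travel":[0,0,0],"twist":0,"grip":255},{"travel":[0,0,0],"twist":0,"grip":255},{"travel":[0,0,0],"twist":0,"grip":255},{"travel":[0,0,0],"twist":0,"grip":255},{"travel":[0,0,0],"twist":0,"grip":255}]' 9.5
```

```text
time: 34.35
position: [0.5258, -0.0591, 0.0738]
tool_rot: [0.988, -0.153, 0.001, 0.0]
ft_force: [-0.2, 1.0, 1.7]
grip_width: 0.0238
time: 35.15
position: [0.6519, -0.1827, 0.1082]
tool_rot: [0.977, 0.213, 0.003, 0.003]
ft_force: [-0.4, -0.3, 0.1]
grip_width: 0.0423
time: 35.35
position: [0.6454, -0.1761, 0.1069]
tool_rot: [0.977, 0.213, -0.001, -0.001]
ft_force: [0.1, 0.1, 0.5]
grip_width: 0.042
[ 0.64540276 -0.17614949  0.1069419 ]
c slot (58, 80.9) at [ 0.646  -0.1768] 141
time: 36.1
position: [0.6474, -0.1773, 0.0752]
tool_rot: [0.977, 0.213, 0.0, 0.0]
ft_force: [-0.1, 0.0, 0.8]
grip_width: 0.0238
```

Now c again (30°, slips if snug), then b.

```bash
python3 -m jog '[{"travel":[0,0,-0.01],"twist":-6,"grip":255},{"travel":[0,0,-0.01],"twist":-6,"grip":255},{"travel":[0,0,-0.01],"twist":-6,"grip":255},{"travel":[0,0,-0.01],"twist":-6,"grip":255},{"travel":[0,0,0],"twist":-6,"grip":255},{"travel":[0,0,0],"twist":0,"grip":255}]' 9.5
python3 -m jog '[{"travel":[0,0,0],"twist":0,"grip":130},{"travel":[0,0,0.15],"twist":0,"grip":130},{"travel":[0,0,3.3],"twist":7.5,"grip":130},{"travel":[-4.7,-0.93,0],"twist":7.5,"grip":130},{"travel":[-4.7,-0.94,0],"twist":7.5,"grip":130},{"travel":[0,0,0],"twist":7.5,"grip":130},{"travel":[0,0,0],"twist":0,"grip":130}]' 9.5
python3 -c "
from h import *
o,im,T=shot('g21');print(o['position'])
slots(im,T,'abc',.098)"
python3 -m jog '[{"travel":[0,0,-1.7],"twist":0,"grip":130},{"travel":[0,0,-1.7],"twist":0,"grip":130},{"travel":[0,0,0],"twist":0,"grip":255},{"travel":[0,0,0],"twist":0,"grip":255},{"travel":[0,0,0],"twist":0,"grip":255},{"travel":[0,0,0],"twist":0,"grip":255},{"travel":[0,0,0],"twist":0,"grip":255}]' 9.5
```

```text
time: 36.7
position: [0.6472, -0.1772, 0.0749]
tool_rot: [0.999, -0.047, 0.0, 0.0]
ft_force: [-0.9, 0.9, 3.4]
grip_width: 0.0235
time: 37.4
position: [0.5519, -0.1964, 0.1089]
tool_rot: [0.977, 0.212, -0.0, -0.0]
ft_force: [0.7, -0.1, 0.6]
grip_width: 0.0427
[ 0.55192663 -0.19641948  0.10886608]
a slot (60, 96.9) at [ 0.525  -0.0592] 121
b slot (61, 60.6) at [ 0.552 -0.196] 124
c slot (58, 93.3) at [ 0.6465 -0.1773] 134
time: 38.15
position: [0.554, -0.196, 0.0754]
tool_rot: [0.977, 0.213, 0.001, 0.0]
ft_force: [1.2, 1.5, 0.5]
grip_width: 0.0235
```

All four have now slipped once, and c held at 58° under a second try. Re-checking b and d the same way.

```bash
python3 -m jog '[{"travel":[0,0,-0.01],"twist":-6,"grip":255},{"travel":[0,0,-0.01],"twist":-6,"grip":255},{"travel":[0,0,-0.01],"twist":-6,"grip":255},{"travel":[0,0,-0.01],"twist":-6,"grip":255},{"travel":[0,0,0],"twist":-6,"grip":255},{"travel":[0,0,0],"twist":0,"grip":255}]' 9.5
python3 -m jog '[{"travel":[0,0,0],"twist":0,"grip":130},{"travel":[0,0,0.15],"twist":0,"grip":130},{"travel":[0,0,3.3],"twist":6,"grip":130},{"travel":[1.65,3.9,0],"twist":6,"grip":130},{"travel":[1.65,3.9,0],"twist":6,"grip":130},{"travel":[1.65,3.9,0],"twist":6,"grip":130},{"travel":[1.65,3.9,0],"twist":6,"grip":130},{"travel":[0,0,0],"twist":0,"grip":130}]' 9.5
python3 -m jog '[{"travel":[0,0,0],"twist":0,"grip":130},{"travel":[0,0,0],"twist":0,"grip":130}]'
python3 -m jog '[{"travel":[0.05,0,-1.7],"twist":0,"grip":130},{"travel":[0.05,0,-1.5],"twist":0,"grip":130},{"travel":[0,0,0],"twist":0,"grip":255},{"travel":[0,0,0],"twist":0,"grip":255},{"travel":[0,0,0],"twist":0,"grip":255},{"travel":[0,0,0],"twist":0,"grip":255},{"travel":[0,0,0],"twist":0,"grip":255}]' 9.5
python3 -m jog '[{"travel":[0,0,-0.01],"twist":-6,"grip":255},{"travel":[0,0,-0.01],"twist":-6,"grip":255},{"travel":[0,0,-0.01],"twist":-6,"grip":255},{"travel":[0,0,-0.01],"twist":-6,"grip":255},{"travel":[0,0,0],"twist":-6,"grip":255},{"travel":[0,0,0],"twist":0,"grip":255}]' 9.5
python3 -m jog '[{"travel":[0,0,0],"twist":0,"grip":130},{"travel":[0,0,0.15],"twist":0,"grip":130},{"travel":[0,0,3.3],"twist":6,"grip":130},{"travel":[-4,-4,3],"twist":6,"grip":130},{"travel":[-3,-4,4],"twist":6,"grip":130},{"travel":[0,0,4],"twist":6,"grip":130},{"travel":[0,0,0],"twist":0,"grip":130},{"travel":[0,0,0],"twist":0,"grip":130}]' 9.5
python3 -m jog '[{"travel":[0,0,0],"twist":0,"grip":130},{"travel":[0,0,0],"twist":0,"grip":130}]'
python3 -c "
from h import *
o,im,T=shot('g22');print(o['position'],o['time'],o['ft_force'])
slots(im,T,'abcd',.097)"
```

```text
time: 38.75
position: [0.5532, -0.1963, 0.075]
tool_rot: [0.999, -0.047, 0.0, 0.0]
ft_force: [-0.6, 0.7, 3.4]
grip_width: 0.0235
time: 39.55
position: [0.6206, -0.0352, 0.1088]
tool_rot: [0.976, 0.217, 0.001, -0.0]
ft_force: [0.3, -0.4, -0.2]
grip_width: 0.0428
time: 39.75
position: [0.6186, -0.0408, 0.1086]
tool_rot: [0.977, 0.212, -0.0, 0.0]
ft_force: [0.1, -0.3, -0.3]
grip_width: 0.0425
time: 40.45
position: [0.62, -0.0399, 0.0771]
tool_rot: [0.977, 0.213, 0.0, -0.0]
ft_force: [-0.4, 1.0, 0.5]
grip_width: 0.0231
time: 41.05
position: [0.6205, -0.0401, 0.0771]
tool_rot: [0.999, -0.047, 0.001, 0.0]
ft_force: [-0.4, 1.0, 2.1]
grip_width: 0.0236
time: 41.85
position: [0.5659, -0.103, 0.2067]
tool_rot: [0.987, 0.161, 0.001, 0.001]
ft_force: [-0.7, -0.2, -0.5]
grip_width: 0.0428
time: 42.05
position: [0.5645, -0.1017, 0.204]
tool_rot: [0.987, 0.162, -0.001, -0.001]
ft_force: [-0.3, -0.1, 0.1]
grip_width: 0.0427
[ 0.56454576 -0.10174571  0.20395998] 42.05 [-0.33628946 -0.05734014  0.09261596]
a slot (59, 75.7) at [ 0.525  -0.0587] 131
b slot (62, 8.9) at [ 0.5575 -0.188 ] 117
c slot (56, 51.3) at [ 0.646  -0.1768] 147
d slot (58, 94.8) at [ 0.618  -0.0398] 143
```

View pics/g22.png

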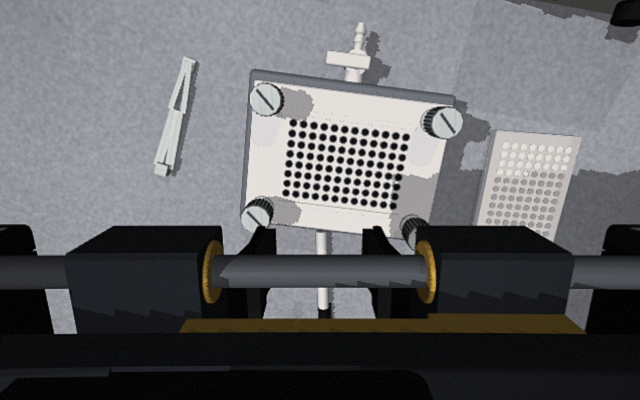

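The final view shows the template flat, with knobs a (257,215), c (443,122) and d (266,98), and b half hidden at (412,232). The slots held on the second try and the fingers are clear of everything, so I'm handing in.

```bash
python3 -c "
from rig import *
hand_in()"
```

```text
the job is handed in; nothing more can be done
```

I tightened all four thumbscrews crisscross (a, c, b, d) and handed the job in at about 42 s of the 72 s allowed. I did it in three passes plus a final snugging try on each screw, pinching with 9.5–10 N.

**Final state:** From the slot angles, the screws ended about 127° (a), 112° (b), 118° (c) and 110° (d) in from their starts. All are within the expected 97–132°. The fingers slipped on every screw at the end. A further try left c and d unmoved, and b too as far as its half-hidden slot could be read. a slipped once and got no second try.

**First grip on a went wrong:** I gripped too high, because the fingertips sit about 25 mm higher relative to the reported TCP than I had taken from the text. The fingers turned a by only about 27° (0.9 mm), then slid off onto its top with about 10 N. I gripped lower after that, and a still cleared the 0.8 mm needed for round one.

**Not measured directly:** I had no reading of screw contact force, template tilt or sink depth. Those rest on the slip behaviour, the turn angles and the last picture, where the template looks level, the forceps and well plate undisturbed, and the gripper clear.

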